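# Find the clear pen well with a depth gauge

## Robot

A 6-joint arm with a two-finger parallel gripper is mounted at the origin on a cart in front of the work surface, level with it; the furniture and walls round the work are solid. World frame = base frame: x ahead of the robot, y to its left, z up, the work surface at z = 0. Lengths are in mm, angles in rad, forces in N, time in s.
With the tool pointing down it reaches from about 400 to 825 mm from the base axis. Payload 7 kg.
Tool frame: the origin (TCP) lies at the very end of the fingers, on their centre line; the grasp point (between the pads) lies 19 mm behind it; z points along the fingers, y is the line along which they close (so a half turn about z gives the same grasp; the last joint's range is limited). The gripper opens to 88 mm and grips with 3 to 60 N. Pads are 19 mm wide; open, the fingers measure 130 mm over their backs; the gripper's body (78 mm by 193 mm) begins 47 mm behind the grasp point.
Start: joints at [-1.045, 0.359, 0.012, 0, -1.224, -0.288], TCP at [158.981, -655.988, 226.561] pointing down, gripper open.
Joint ranges: [-3.07, 3.07], [-1.43, 2.12], [-1.02, 1.25], [-3.03, 1.67], [-3.05, -0], [-3.03, 3.03]. Speed limits (rad/s): [2.39, 2.39, 3.01, 3.14, 3.14, 3.14].

## Interface

Orientations are given as a unit quaternion [w, x, y, z].
In Python, from cell import robot gives the robot as it stands.
- The arm moves only by the tool play_rows, never from a script. Its argument "motion" is a list that holds one entry, the list of rows, each a list of 7 numbers: the shift along the tool's x, y, z as a fraction of full scale, then the turn, a rotation vector about the tool's x, y, z as a fraction of full scale, then the finger opening in mm, from 0 to 87.6. In form: [[[dx, dy, dz, wx, wy, wz, fingers], ...]]. A call has 1 to 12 rows; each row shifts and turns the commanded pose from where the row before left it, along the tool's axes as they then stand; what a row does not reach is not made up. Full scale, the value 1, is 0.04 m for a shift and 10 degrees for a turn. A row lasts 1/8 s, in which the tool goes at most 62.5 mm and 10.7 degrees, less where a joint would pass 70% of its speed; a pose out of reach is approached as far as the arm can. A call with a number of a shift or a turn outside -1 to 1 is refused whole. A call with a gripper value outside its range is refused whole. The fingers move at their own pace and stop on an object; "newtons" is the grip in N (left out, the last holds). Time passes only in rows, so rows that do not move let the fingers close. It gives the time, the measured TCP pose, the force, the opening and the grip force at its end, in the units of the state.
- robot.state(): the state, without advancing time (a new reading comes with each control period).
- robot.read_camera(name): name is "side" or "top" or "wrist"; returns the picture (420x560x3 uint8, red, green, blue); there is no depth.
- robot.calibration(name): a dict with "vertical_fov" (degrees; the focal length in pixels is half the picture's height over the tangent of half this angle, whatever the lens; pixels are square), "cx", "cy" (the principal point, pixels), "extrinsics" (4x4, takes a point from camera to world coordinates). Camera axes: x right, y up, looking along -z (the intrinsics and any distortion apply to the point x, -y, -z); pixel columns grow to the right and rows downward; lengths in mm; the calibration is good to about 2 mm. A picture is of the moment at which its call begins: read the wrist's pose just before it. calibration takes no time and is no camera call; for the wrist camera it gives the pose at the moment of the call.
- robot.hand_in(): hands the job in; it is judged then, once.
The state is a dict: "clock": time; "q": joint angles; "qvel": joint speeds; "effort": joint torques, N m; "position": TCP position; "ee_rot": TCP orientation; "wrist_force": force on the tool from outside, world axes, zero at the start; "moment": the same for the moment, N m; "grip_width": opening from 0.0 (shut) to 1.0 (fully open); "grip_force": force on a finger pad.
Only numpy, scipy, OpenCV 4.12 (cv2) and the standard library are available. Lean on these libraries where they do the work, as an engineer would, in place of code of your own. Each camera call takes 0.05 s, during which the arm holds its last target. There are 200 camera calls.

## Task

Two of the three wells in the wooden pen block are plugged part-way down; the third is clear to its full depth of 60 mm. Take the depth gauge out of its rest, lower its rod gently into the wells until it bottoms and read how far it goes in, pressing with well under 20 N, and leave the gauge standing released in the clear well, bottomed, so that its sliding collar has been pushed up to the full 60 mm. Do not disturb the ink bottle or the rubber stamp.

Things in the scene. Friction and masses are not known exactly. Their poses are not given: they have to be found in the camera images.
- pen_block: fixed wooden pen block, 56 (x) x 132 (y) x 72 mm high on a 64 x 140 x 8 mm dark foot, brass plate on its -x face. Origin: centre of its underside, on the desk. Three upright round wells (blind holes), 10.5 mm across with 2 mm chamfers, stand 42 mm apart along its y in the flat top. One, not told which, is 60 mm deep; the others, plugged, 30 to 48 mm. All end on springy cork (yields 0.2 mm per N)
- well_left (a point): centre of the mouth of the well at the block's +y end, in the plane of the block's top, 72 mm above the desk
- well_middle (a point): centre of the mouth of the middle well, in the plane of the block's top
- well_right (a point): centre of the mouth of the well at the block's -y end, in the plane of the block's top
- gauge_rest: fixed square wooden rest, 46 x 46 x 36 mm on a 56 x 56 x 5 mm foot, with one upright blind hole, 9.5 mm across and 30 mm deep, in the centre of its top; the gauge starts standing upright in it. Origin: centre of its underside, on the desk
- gauge_grip (a point): centre of the loose gauge's handle, an upright aluminium square bar, 18 x 18 x 42 mm, flat sides facing its x and y. z points up along the gauge, away from the rod's tip, which lies 101 mm below this point. The whole gauge is 125 mm long and weighs about 0.13 kg
- depth_rod: the gauge's steel rod, 8 mm thick, rigidly fixed to the handle, chamfered at the tip, with a dark line every 10 mm from the tip. Origin: centre of the rod's tip; z points up along the rod to the handle, which begins 80 mm from the tip. The rod must not bear on anything with 20 N or more
- collar (a joint): brass collar, 22 mm across, 10 mm high, that slides on the rod (about 2.5 N) and stays where pushed. Its lower face stands 0.032 + value (m) from the rod's tip; range 0 to 0.032, starts at 0 to 0.008. The block's top pushes it up the rod as the rod goes in, so 0.032 + value is the greatest depth so far, 0.060 once bottomed in the clear well
- ink_bottle: dark blue square ink bottle with a black cap, 53 x 52 x 64 mm, loose; origin: centre of its underside
- rubber_stamp: wooden rubber stamp with a turned handle, 30 x 46 x 78 mm, loose, standing upright; origin: centre of its underside

How it is judged (in metres and radians):
On the way, in this order (a step that is already met when the one before it is completed fails the run):
1. the gauge has been lifted out of its rest, its rod's tip above the block's top (height (world z) of depth_rod above 0.074 m), for 0.1 s.
2. the rod is bottomed in the clear well, the collar pushed up to the full depth ((horizontal distance between depth_rod and well_left below 0.004 m or horizontal distance between depth_rod and well_middle below 0.004 m or horizontal distance between depth_rod and well_right below 0.004 m) and z of depth_rod in the frame of pen_block below 0.0138 m and value of joint collar above 0.026 m and angle between depth_rod's own z axis and vertical below 0.06 rad), for 0.1 s.
At the end, for the whole second after the job is handed in: the gauge stands released and at rest in the clear well: the rod's tip within 4 mm of the well's axis and 58.2 mm or more below the block's top, the rod within 0.06 rad of upright, the collar pushed up to 58 mm or more from the tip (joint above 0.026) (all of step 2 and linear speed of gauge below 0.01 m/s); the robot touches nothing.
It fails at once if the gauge's rod (with its collar) bears on anything with more than 20 N (contact force between depth_rod and anything else above 20 N).
It fails at once if the ink bottle is moved by more than 20 mm (distance of ink_bottle from where it was at the start of the episode above 0.02 m).
It fails at once if the rubber stamp is moved by more than 20 mm (distance of rubber_stamp from where it was at the start of the episode above 0.02 m).
It also fails if it takes over 61 s, if anything falls off the work surface, if the arm or the gripper's body presses on something with over 40 N, if the wrist force passes 120 N, or if a joint passes its speed limit or range.

## Working session

There is one attempt and no reset: what is moved stays moved. The work goes in short steps, Python scripts to look and compute and a tool call to move; the robot and the scene stay as the last step left them, time stands still between calls to the robot, and variables do not carry over. Pictures are saved under pics/ and viewed, at most 10 in all, crops included, and the job is handed in when it is done.

Besides the shell and the picture viewer there is one more tool, called after "Request:" as name(argument=value, ...) on one line, values as JSON. play_rows: Moves the arm, as the interface text tells. Its arguments: {"type":"object","properties":{"motion":{"type":"array","items":{"type":"array","items":{"type":"array","items":{"type":"number"}}}},"newtons":{"type":"number"}},"required":["motion"]}

```bash
mkdir -p pics
cat > h.py <<'E'
import numpy as np, cv2
from cell import robot
def save(name,fn):
    im=robot.read_camera(name); cv2.imwrite(fn,im[:,:,::-1]); return im
def ray(name,u,v):
    c=robot.calibration(name); f=210/np.tan(np.radians(c['vertical_fov'])/2); E=np.array(c['extrinsics'])
    d=E[:3,:3]@np.array([(u-c['cx'])/f,-(v-c['cy'])/f,-1]); return E[:3,3],d
def atz(name,u,v,z):
    o,d=ray(name,u,v); return o+d*(z-o[2])/d[2]
def proj(name,P):
    c=robot.calibration(name); f=210/np.tan(np.radians(c['vertical_fov'])/2); E=np.array(c['extrinsics'])
    p=E[:3,:3].T@(np.array(P)-E[:3,3]); return c['cx']+f*p[0]/-p[2], c['cy']-f*p[1]/-p[2]
E
python3 - <<'E'
from h import *
s=robot.state(); print(s)
for n in('top','side'):
    print(n,robot.calibration(n)); save(n,f'pics/{n}0.png')
E
```

```text
{'clock': 0.0, 'q': array([-1.04490278e+00,  3.59377764e-01,  1.10549198e-02, -3.13226029e-04,
       -1.22412015e+00, -2.88116694e-01]), 'qvel': array([ 0.00024082,  0.0014728 , -0.00050226, -0.00065597,  0.00188031,
       -0.0009658 ]), 'effort': array([ 7.48235880e-05, -5.82715237e+01,  2.93063557e+01,  6.99765980e+00,
        6.99490993e-03, -1.30438784e-04]), 'position': array([ 158.84449242, -655.53493966,  225.63353928]), 'ee_rot': array([-1.90703396e-04, -1.18555555e-01,  9.92947069e-01,  8.14368787e-04]), 'wrist_force': array([-0.32360718, -0.17129616, -0.05545788]), 'moment': array([ 0.09471622,  0.09013563, -0.01357794]), 'grip_force': 0.0, 'grip_width': 0.9976569580542385}
top {'vertical_fov': 50.03482099804979, 'cx': 282.7656407735853, 'cy': 207.8129203767302, 'extrinsics': array([[-2.20965718e-02,  9.95170389e-01, -9.56432826e-02,
         4.74792158e+02],
       [-9.99530251e-01, -2.40224484e-02, -1.90315240e-02,
         2.00456627e+02],
       [-2.12371950e-02,  9.51778229e-02,  9.95233723e-01,
         1.03340409e+03],
       [ 0.00000000e+00,  0.00000000e+00,  0.00000000e+00,
         1.00000000e+00]])}
side {'vertical_fov': 52.903390072725536, 'cx': 277.4282077488819, 'cy': 204.31026699404185, 'extrinsics': array([[-9.98857101e-01, -2.17089508e-02,  4.25818441e-02,
         5.73959721e+02],
       [ 4.77699030e-02, -4.83064930e-01,  8.74280453e-01,
         9.53337063e+02],
       [ 1.59008420e-03,  8.75315369e-01,  4.83549870e-01,
         5.05034118e+02],
       [ 0.00000000e+00,  0.00000000e+00,  0.00000000e+00,
         1.00000000e+00]])}
```

View pics/top0.png

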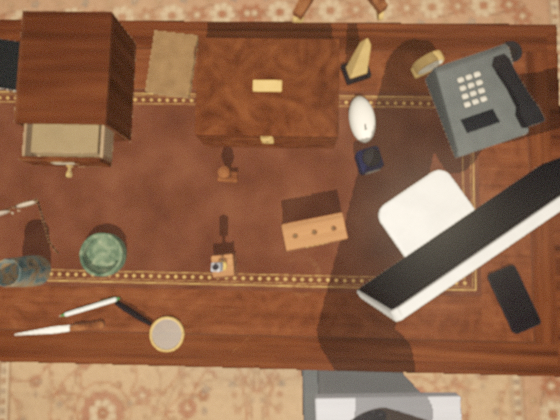

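View pics/side0.png

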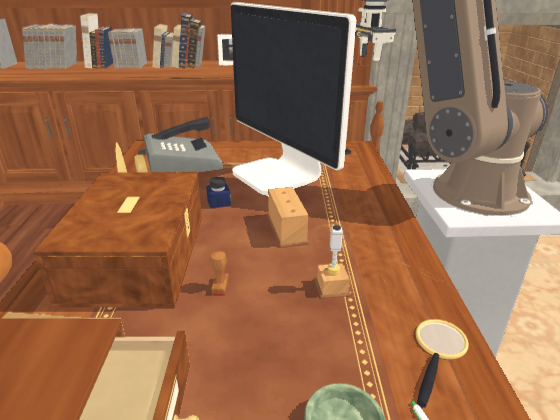

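Top view: block near (314,232) with three wells in a slanted row, gauge in its rest near (218,266), stamp (227,173), ink bottle (369,160). The monitor stands between the arm's start and the work. Side view agrees. I'll enlarge the block and gauge areas.

Run:
```python
import cv2,numpy as np
t=cv2.imread('pics/top0.png');s=cv2.imread('pics/side0.png')
a=cv2.resize(t[205:285,200:360],None,fx=5,fy=5,interpolation=cv2.INTER_CUBIC)[:, :800]
cv2.imwrite('pics/ca.png',a)
b=cv2.resize(s[180:300,230:390],None,fx=5,fy=5,interpolation=cv2.INTER_CUBIC)
cv2.imwrite('pics/cb.png',b)
```

```text
(no output)
```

View pics/ca.png

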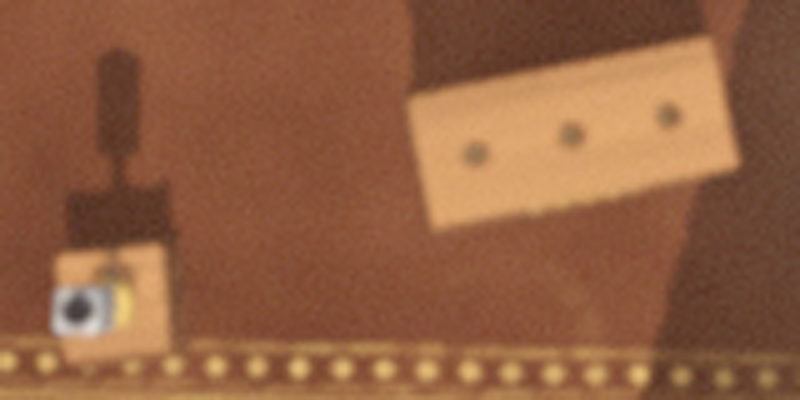

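View pics/cb.png

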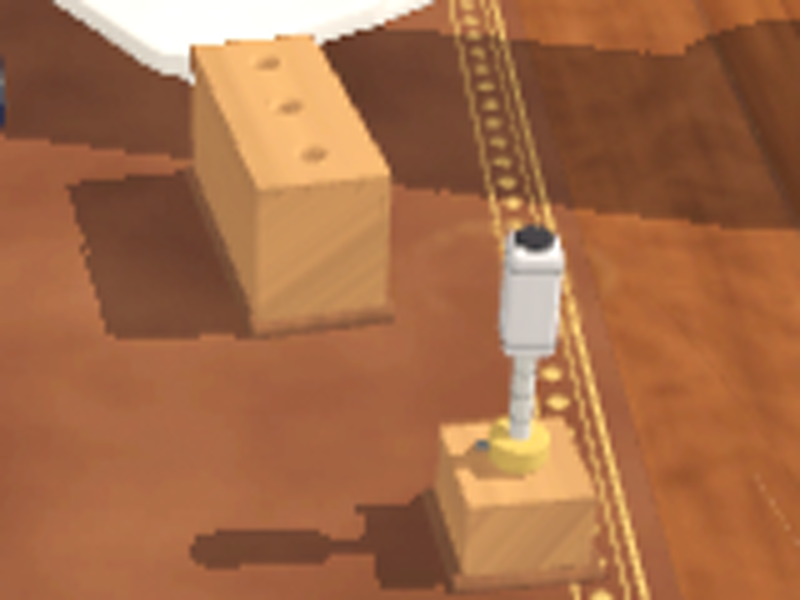

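Top crop: wells at about (475,154), (571,134), (668,116); gauge cap at (77,309). Side crop: wells (315,154), (290,106), (268,63); cap (533,237); block top corners clear.

Run:
```python
from h import *
T=lambda p:(200+(p[0]-2)/5,205+(p[1]-2)/5); S=lambda p:(230+(p[0]-2)/5,180+(p[1]-2)/5)
def tri(a,b):
    (o1,d1),(o2,d2)=ray('top',*T(a)),ray('side',*S(b))
    k=np.linalg.lstsq(np.c_[d1,-d2],o2-o1,rcond=None)[0]; p,q=o1+d1*k[0],o2+d2*k[1]; return (p+q)/2,np.linalg.norm(p-q)
W=[]
for a,b in zip([(475,154),(571,134),(668,116)],[(315,154),(290,106),(268,63)]):
    W.append(atz('top',*T(a),72)); print('well',W[-1].round(1),atz('side',*S(b),72).round(1),tri(a,b))
d=W[0]-W[2]; print(np.linalg.norm(d),'yaw',np.degrees(np.arctan2(-d[0],d[1])))
for p in [(408,98),(712,38),(740,165),(432,229)]: print('corner',atz('top',*T(p),72).round(1))
print('cap',atz('top',*T((77,309)),131).round(1),atz('side',*S((533,237)),131).round(1),tri((77,309),(533,237)))
for p in [(55,256),(163,243),(172,350),(66,362)]: print('rest',atz('top',*T(p),36).round(1))
for p in [(54,290),(108,287),(103,335),(54,336)]: print('handletop',atz('top',*T(p),128).round(1))
for u,v in [(360,292),(395,318),(560,200),(560,165),(415,235),(378,215)]: print('mon',atz('top',u,v,0).round(),atz('top',u,v,450).round())
# monitor lower-left corner in side
for u,v in [(232,5),(347,18),(343,163),(235,100)]: print(atz('side',u,v,100).round(),ray('side',u,v))
```

```text
well [507.5 194.9  72. ] [505.7 197.8  72. ] (array([506.50588046, 195.01022985,  70.4933081 ]), np.float64(2.0556054503139545))
well [515.1 153.8  72. ] [513.2 155.8  72. ] (array([514.07371815, 153.82981533,  71.05956534]), np.float64(2.0609827451959015))
well [521.8 112.2  72. ] [520.2 115.   72. ] (array([520.95746054, 112.20380983,  70.6570854 ]), np.float64(1.7825763199360702))
83.89524496458229 yaw 9.816367976765282
corner [532.1 223.   72. ]
corner [554.7  92.4  72. ]
corner [500.2  82.4  72. ]
corner [476. 214.  72.]
cap [447.3 355.6 131. ] [446.7 359.8 131. ] (array([446.57036639, 356.1143406 , 128.72086829]), np.float64(1.3469710167813205))
rest [467.9 381.5  36. ]
rest [472.6 333.6  36. ]
rest [425.6 330.1  36. ]
rest [421.4 377.   36. ]
handletop [455.  365.3 128. ]
handletop [455.7 343.6 128. ]
handletop [436.7 345.8 128. ]
handletop [436.7 365.4 128. ]
mon [379.  50.   0.] [421. 116. 450.]
mon [320. -26.   0.] [387.  73. 450.]
mon [ 577. -413.    0.] [ 532. -146.  450.]
mon [ 658. -419.    0.] [ 578. -149.  450.]
mon [505. -80.   0.] [492.  42. 450.]
mon [552.   2.   0.] [519.  89. 450.]
[  889. -5419.   100.] (array([573.95972145, 953.33706314, 505.03411773]), array([ 0.05467205, -1.10752674, -0.0703941 ]))
[ -332. -3559.   100.] (array([573.95972145, 953.33706314, 505.03411773]), array([-0.21680451, -1.07963338, -0.0969201 ]))
[370.  22. 100.] (array([573.95972145, 953.33706314, 505.03411773]), array([-0.19988086, -0.91413773, -0.39763418]))
[ 653. -559.  100.] (array([573.95972145, 953.33706314, 505.03411773]), array([ 0.05245871, -0.99846242, -0.2673925 ]))
```

Measured heights, well spacing (83.9 vs 84 mm) and rest size all agree. The monitor's top is at about 430 mm, so I'll raise the tool, draw it in, then sweep over the monitor.

Request:
play_rows(motion=[[[0,0,-1,0,0,0,80],[0,0,-1,0,0,0,80],[0,0,-1,0,0,0,80],[0,0,-1,0,0,0,80],[0,0.9,-1,0,0,0,80],[0,0.9,-1,0,0,0,80],[0,0.9,-1,0,0,0,80],[0,0.9,-1,0,0,0,80],[0,0.9,-1,0,0,0,80],[0,0,0,0,0,0,80]]])

```text
clock: 1.35
position: [115.3, -479.5, 591.6]
ee_rot: [0.002, -0.119, 0.993, -0.004]
wrist_force: [0.2, -1.1, 0.6]
grip_width: 0.916
grip_force: 0.0
```

Request:
play_rows(motion=[[[-0.95,0.037,0,0,0,-0.442,80],[-0.95,0.037,0,0,0,-0.442,80],[-0.95,0.037,0,0,0,-0.442,80],[-0.95,0.037,0,0,0,-0.442,80],[-0.95,0.037,0,0,0,-0.442,80],[-0.95,0.037,0,0,0,-0.442,80],[-0.95,0.037,0,0,0,-0.442,80],[-0.95,0.037,0,0,0,-0.442,80],[-0.95,0.037,0,0,0,-0.442,80],[-0.95,0.037,0,0,0,-0.442,80],[-0.95,0.037,0,0,0,-0.442,80],[-0.95,0.037,0,0,0,-0.442,80]]])

```text
clock: 2.85
position: [454.2, -195.8, 585.1]
ee_rot: [-0.001, -0.551, 0.835, 0.001]
wrist_force: [0.5, 0.1, -0.7]
grip_width: 0.915
grip_force: 0.0
```

Request:
play_rows(motion=[[[-0.95,0.037,0,0,0,-0.442,80],[-0.95,0.037,0,0,0,-0.442,80],[-0.95,0.037,0,0,0,-0.442,80],[-0.95,0.037,0,0,0,-0.442,80],[-0.95,0.037,0,0,0,-0.442,80],[-0.95,0.037,0,0,0,-0.442,80],[-0.95,0.037,0,0,0,-0.442,80],[-0.95,0.037,0,0,0,-0.442,80],[-0.95,0.037,0,0,0,-0.442,80],[-0.95,0.037,0,0,0,-0.442,80],[-0.95,0.037,0,0,0,-0.442,80],[-0.95,0.037,0,0,0,-0.442,80]]])

```text
clock: 4.35
position: [428.1, 244.2, 585.1]
ee_rot: [0.001, 0.865, -0.501, -0.0]
wrist_force: [1.2, 0.6, -0.3]
grip_width: 0.912
grip_force: 0.0
```

Run:
```python
from h import *
s=robot.state(); print({k:s[k] for k in('clock','q','position','ee_rot','wrist_force')}); save('wrist','pics/w1.png'); c=robot.calibration('wrist'); print(c)
P=dict(cap=(447,357,131),wl=(507,195,72),wm=(514.5,154,72),wr=(521.3,112.5,72))
for k in P: print(k,np.round(proj('wrist',P[k])))
```

```text
{'clock': 4.35, 'q': array([ 9.17657479e-01,  3.49592875e-02,  3.94664482e-01, -5.41320259e-04,
       -1.93284086e+00, -3.96699191e-01]), 'position': array([428.12590204, 244.20750781, 585.08173337]), 'ee_rot': array([ 1.12768566e-03,  8.65411797e-01, -5.01059866e-01, -4.00711643e-04]), 'wrist_force': array([ 1.20818358,  0.61079249, -0.26795902])}
{'vertical_fov': 69.9318404085191, 'cx': 278.2630262597842, 'cy': 213.17704689355892, 'extrinsics': array([[-8.64483048e-01,  4.82723095e-01,  1.40169445e-01,
         4.65182659e+02],
       [-5.02659105e-01, -8.31129414e-01, -2.37818676e-01,
         1.82455047e+02],
       [ 1.69838130e-03, -2.76047661e-01,  9.61142447e-01,
         7.42163232e+02],
       [ 0.00000000e+00,  0.00000000e+00,  0.00000000e+00,
         1.00000000e+00]])}
cap [244. 206.]
wl [258. 122.]
wm [264. 102.]
wr [271.  82.]
```

Request:
play_rows(motion=[[[-0.74,-0.6,1,0,0,0,80],[-0.74,-0.6,1,0,0,0,80],[-0.74,-0.6,1,0,0,0,80],[0,0,0.85,0,0,-1,80],[0,0,0.85,0,0,-1,80],[0,0,0.85,0,0,-1,80],[0,0,0.85,0,0,-1,80],[0,0,0.85,0,0,-1,80],[0,0,0.85,0,0,-1,80],[0,0,0,0,0,0,80],[0,0,0,0,0,0,80]]])

```text
clock: 5.78
position: [447.5, 355.7, 263.4]
ee_rot: [-0.0, 1.0, -0.004, 0.0]
wrist_force: [-0.3, 0.3, -0.2]
grip_width: 0.913
grip_force: 0.0
```

Run:
```python
from h import *
s=robot.state(); print({k:s[k] for k in('clock','q','position','ee_rot','wrist_force')}); im=save('wrist','pics/w2.png')
P=dict(cap=(447,357,131),wl=(507,195,72),wm=(514.5,154,72),wr=(521.3,112.5,72))
for k in P: print(k,np.round(proj('wrist',P[k])))
```

```text
{'clock': 5.775, 'q': array([ 1.01412102e+00,  1.66712875e-01, -1.64400859e-01,  6.06913339e-04,
       -1.23920037e+00,  5.47586457e-01]), 'position': array([447.53409048, 355.71320143, 263.41362274]), 'ee_rot': array([-5.47801380e-05,  9.99990048e-01, -4.44568667e-03,  3.70775698e-04]), 'wrist_force': array([-0.31722571,  0.26741719, -0.16535806])}
cap [277. 206.]
wl [420. 141.]
wm [457. 134.]
wr [496. 127.]
```

View pics/w2.png

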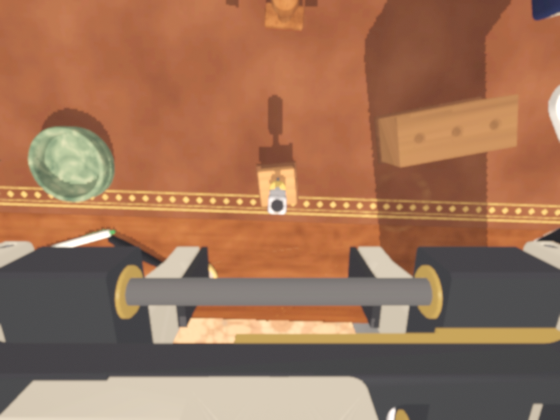

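Wrist view: cap at (277,206), exactly as predicted; wells at about (420,138), (457,131), (495,124), about 3 px from the prediction. I'll enlarge the handle for its yaw.

Run:
```python
import cv2
t=cv2.imread('pics/w2.png')
cv2.imwrite('pics/cw2.png',cv2.resize(t[155:225,245:310],None,fx=8,fy=8,interpolation=cv2.INTER_CUBIC))
```

```text
(no output)
```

View pics/cw2.png

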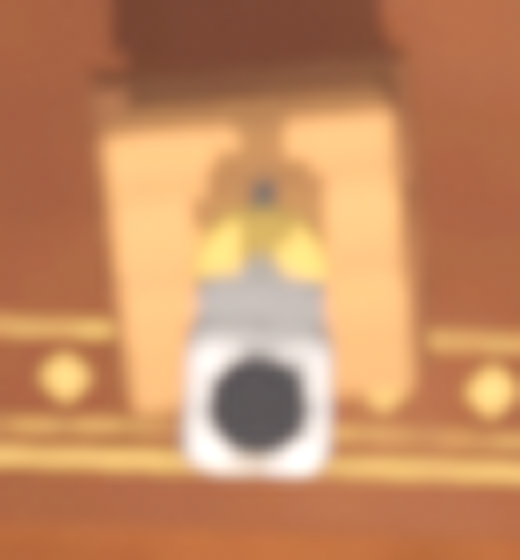

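Request:
play_rows(motion=[[[0,-0.02,1,0,0,0,60],[0,0,1,0,0,0,60],[0,0,1,0,0,0,60],[0,0,1,0,0,0,50],[0,0,0.39,0,0,0,40],[0,0,0,0,0,0,30],[0,0,0,0,0,0,24],[0,0,0,0,0,0,14],[0,0,0,0,0,0,14],[0,0,0,0,0,0,10],[0,0,0,0,0,0,10]]], newtons=12)

```text
clock: 7.2
position: [447.7, 357.1, 88.4]
ee_rot: [-0.001, 1.0, -0.002, 0.001]
wrist_force: [-1.1, 0.9, 7.0]
grip_width: 0.202
grip_force: 12.0
```

Run:
```python
from h import *
s=robot.state(); print({k:s[k] for k in('clock','position','ee_rot','wrist_force','moment','grip_width','grip_force')})
```

```text
{'clock': 7.2, 'position': array([447.67467653, 357.07463037,  88.41092046]), 'ee_rot': array([-9.72390492e-04,  9.99996371e-01, -2.35469819e-03,  8.76534695e-04]), 'wrist_force': array([-1.14418244,  0.9347979 ,  6.97550338]), 'moment': array([-0.07642342,  0.60405949,  0.00775941]), 'grip_width': 0.20161692098978282, 'grip_force': 12.000408321619034}
```

Request:
play_rows(motion=[[[0,0,-0.1,0,0,0,10],[0,0,-0.3,0,0,0,10],[0,0,-0.5,0,0,0,10],[0,0,-0.7,0,0,0,10],[0,0,-0.7,0,0,0,10],[0,0,-0.2,0,0,0,10],[0,0,0,0,0,0,10],[0,0,0,0,0,0,10]]])

```text
clock: 8.2
position: [446.4, 355.6, 185.8]
ee_rot: [0.001, 1.0, -0.003, -0.001]
wrist_force: [0.1, -0.6, -1.1]
grip_width: 0.207
grip_force: 12.0
```

Run:
```python
from h import *
s=robot.state(); print({k:s[k] for k in('clock','q','position','ee_rot','wrist_force','moment','grip_width','grip_force')})
a=save('wrist','pics/w3.png'); b=save('side','pics/s3.png'); c=save('top','pics/t3.png')
P=dict(wl=(507,195,72),wm=(514.5,154,72),wr=(521.3,112.5,72))
for k in P: print(k,np.round(proj('wrist',P[k])))
x,y,z=s['position']
g=(x,y,z+40); print(proj('side',g),proj('side',(x,y,z-82)),proj('top',g))
A=cv2.resize(a[90:290,200:560],None,fx=1.6,fy=1.6)[:,:400] 
B=cv2.resize(b[150:300,270:390],None,fx=4,fy=4,interpolation=2)
cv2.imwrite('pics/c3.png',B[:,:,::-1])
```

```text
{'clock': 8.2, 'q': array([ 1.01504882e+00,  2.20236911e-01, -2.79100556e-01, -4.72434788e-04,
       -1.07353440e+00,  5.50594177e-01]), 'position': array([446.42414709, 355.58146267, 185.75700211]), 'ee_rot': array([ 7.73985744e-04,  9.99995823e-01, -2.68955695e-03, -7.21779285e-04]), 'wrist_force': array([ 0.05880996, -0.60235533, -1.05991279]), 'moment': array([-0.05772641,  0.18534587, -0.02282667]), 'grip_width': 0.20688997043442983, 'grip_force': 11.999366730451584}
wl [460. 143.]
wm [508. 134.]
wr [557. 126.]
(np.float64(340.0592012651434), np.float64(174.3491155692712)) (np.float64(334.8288858841176), np.float64(239.21970321150528)) (np.float64(205.93906692717064), np.float64(268.7196638128045))
```

View pics/c3.png

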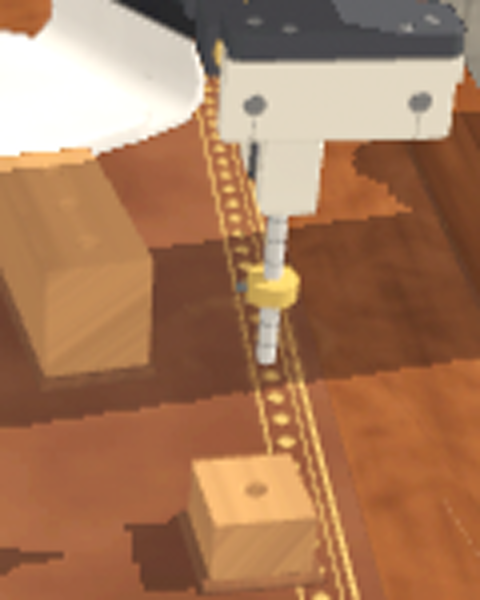

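View pics/w3.png

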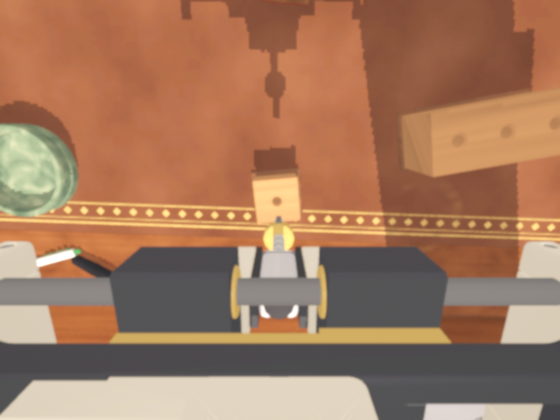

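Rod hangs upright from the grip: side tip at (336.5,240) against a predicted (334.8,239.2). Wrist view: rest hole (277,201), wells (459,139.5), (507,131), (556,123).

Run:
```python
from h import *
print('rest',atz('wrist',277,201,36).round(1))
for p in [(459,139.5),(507,131),(556,123)]: print(atz('wrist',*p,72).round(1))
# top cam rest hole / side rest hole
print('side rest',atz('side',270+256/4,150+489/4,36).round(1))
t=cv2.imread('pics/t3.png');
```

```text
rest [446.9 356.7  36. ]
[510.4 196.2  72. ]
[517.4 155.4  72. ]
[523.9 114.3  72. ]
side rest [444.  359.7  36. ]
```

Request:
play_rows(motion=[[[0.313,0.8,0,0,0,0,10],[0.313,0.8,0,0,0,0,10],[0.313,0.8,0,0,0,0,10],[0.313,0.8,0,0,0,0,10],[0.313,0.8,0,0,0,0,10],[0,0,0,0,0,-1,10],[0,0,0,0,0,-1,10],[0,0,0,0,0,-1,10],[0,0,0.4,0,0,0,10],[0,0,0,0,0,0,10],[0,0,0,0,0,0,10]]])

```text
clock: 9.72
position: [508.7, 195.8, 170.5]
ee_rot: [0.0, 0.967, 0.255, -0.0]
wrist_force: [0.2, -0.3, -0.4]
grip_width: 0.2
grip_force: 12.0
```

Run:
```python
from h import *
s=robot.state(); print({k:s[k] for k in('clock','q','position','ee_rot','wrist_force','moment')})
a=save('wrist','pics/w4.png'); b=save('side','pics/s4.png')
x,y,z=s['position']
for n in('wrist','side'):
    print(n,'tip',np.round(proj(n,(x,y,z-82.4)),1),'well',np.round(proj(n,(509,195.6,72)),1))
A=cv2.resize(a[130:290,200:360],None,fx=3.5,fy=3.5,interpolation=2)[:560]
u,v=map(int,proj('side',(x,y,z-82.4)))
B=cv2.resize(b[v-80:v+80,u-34:u+34],None,fx=3.5,fy=3.5,interpolation=2); print(u-34,v-80)
cv2.imwrite('pics/c4.png',np.hstack([A,B])[:,:,::-1])
```

```text
{'clock': 9.725, 'q': array([ 7.27122650e-01,  1.91337043e-01, -3.54994605e-01,  1.51009624e-04,
       -1.02541967e+00,  1.35999407e+00]), 'position': array([508.67516665, 195.79853234, 170.53890343]), 'ee_rot': array([ 2.73375924e-04,  9.66851200e-01,  2.55340019e-01, -3.96779508e-04]), 'wrist_force': array([ 0.22871064, -0.2946159 , -0.41705047]), 'moment': array([-0.10259214,  0.10639553, -0.04029677])}
wrist tip [277.6 220.3] well [278.  214.8]
side tip [291.2 203.1] well [290.9 209.9]
257 123
```

View pics/c4.png

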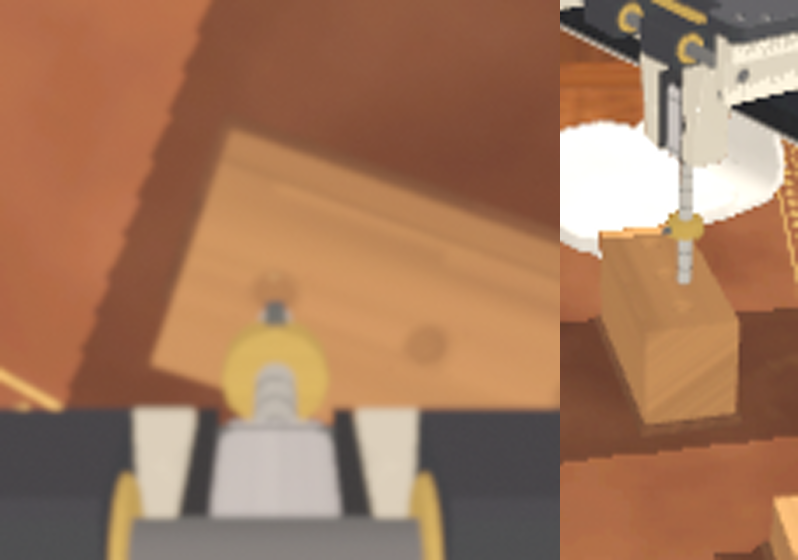

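Wrist crop: rod end at (274,313), well centre at about (275,290), so after height correction the tip needs about +1 mm along tool x. Side crop agrees sideways. Descending gently.

Request:
play_rows(motion=[[[0.025,0,0.15,0,0,0,10],[0,0,0.15,0,0,0,10],[0,0,0.08,0,0,0,10],[0,0,0.05,0,0,0,10],[0,0,0.05,0,0,0,10],[0,0,0,0,0,0,10]]])

```text
clock: 10.58
position: [509.6, 196.4, 151.7]
ee_rot: [0.0, 0.967, 0.256, -0.0]
wrist_force: [-0.5, 0.3, -1.9]
grip_width: 0.207
grip_force: 12.0
```

```bash
cat > st.py <<'E'
from h import *
s=robot.state()
print(round(s['clock'],2),'pos',s['position'].round(2),'tip~',(s['position'][2]-82.4).round(1),'F',s['wrist_force'].round(1),'M',s['moment'].round(2),'q',s['ee_rot'].round(3),s['grip_width'].round(3))
E
python3 st.py
```

```text
Traceback (most recent call last):
  File "st.py", line 3, in <module>
    print(round(s['clock'],2),'pos',s['position'].round(2),'tip~',(s['position'][2]-82.4).round(1),'F',s['wrist_force'].round(1),'M',s['moment'].round(2),'q',s['ee_rot'].round(3),s['grip_width'].round(3))
                                                                                                                                                                                   ^^^^^^^^^^^^^^^^^^^^^
AttributeError: 'float' object has no attribute 'round'
```

Request:
play_rows(motion=[[[0,0,0.05,0,0,0,10],[0,0,0.05,0,0,0,10],[0,0,0.05,0,0,0,10],[0,0,0,0,0,0,10]]])

```text
clock: 11.08
position: [509.5, 196.3, 145.6]
ee_rot: [0.0, 0.967, 0.256, -0.0]
wrist_force: [0.2, -0.3, -1.4]
grip_width: 0.205
grip_force: 12.0
```

```bash
sed -i "s/,s\['grip_width'\].round(3)//" st.py; python3 st.py
```

```text
11.07 pos [509.54 196.32 145.56] tip~ 63.2 F [ 0.2 -0.3 -1.4] M [-0.06  0.11 -0.06] q [ 0.     0.967  0.256 -0.   ]
```

The rod is in the well and touching nothing. Going on toward 28 mm.

Request:
play_rows(motion=[[[0,0,0.08,0,0,0,10],[0,0,0.08,0,0,0,10],[0,0,0.08,0,0,0,10],[0,0,0.08,0,0,0,10],[0,0,0.08,0,0,0,10],[0,0,0.05,0,0,0,10],[0,0,0,0,0,0,10]]])

```text
clock: 11.95
position: [509.6, 196.3, 127.6]
ee_rot: [0.0, 0.967, 0.256, -0.0]
wrist_force: [0.1, 0.5, -0.7]
grip_width: 0.201
grip_force: 12.0
```

Request:
play_rows(motion=[[[0,0,0.025,0,0,0,10],[0,0,0.025,0,0,0,10],[0,0,0.025,0,0,0,10],[0,0,0,0,0,0,10]]])

```text
clock: 12.45
position: [509.6, 196.3, 124.7]
ee_rot: [0.0, 0.967, 0.256, -0.0]
wrist_force: [-0.0, -0.7, -1.9]
grip_width: 0.206
grip_force: 12.0
```

Request:
play_rows(motion=[[[0,0,0.02,0,0,0,10],[0,0,0.02,0,0,0,10],[0,0,0.02,0,0,0,10],[0,0,0,0,0,0,10]]])

```text
clock: 12.95
position: [509.6, 196.4, 122.3]
ee_rot: [0.0, 0.967, 0.256, 0.0]
wrist_force: [-0.0, 0.2, -2.0]
grip_width: 0.202
grip_force: 12.0
```

Request:
play_rows(motion=[[[0,0,0.02,0,0,0,10],[0,0,0.02,0,0,0,10],[0,0,0.02,0,0,0,10],[0,0,0,0,0,0,10]]])

```text
clock: 13.45
position: [509.7, 196.4, 119.9]
ee_rot: [-0.0, 0.967, 0.256, 0.0]
wrist_force: [-0.7, 0.2, 0.2]
grip_width: 0.202
grip_force: 12.0
```

Request:
play_rows(motion=[[[0,0,0.02,0,0,0,10],[0,0,0.02,0,0,0,10],[0,0,0.02,0,0,0,10],[0,0,0,0,0,0,10]]])

```text
clock: 13.95
position: [509.7, 196.4, 117.7]
ee_rot: [-0.0, 0.967, 0.256, 0.0]
wrist_force: [-1.9, -0.7, 2.0]
grip_width: 0.204
grip_force: 12.0
```

Request:
play_rows(motion=[[[0,0,0.02,0,0,0,10],[0,0,0.02,0,0,0,10],[0,0,0.02,0,0,0,10],[0,0,0,0,0,0,10]]])

```text
clock: 14.45
position: [510.5, 196.9, 116.2]
ee_rot: [-0.0, 0.967, 0.257, 0.001]
wrist_force: [-2.1, 0.3, 9.3]
grip_width: 0.202
grip_force: 12.0
```

Force rises at about 5 N/mm, the cork stiffness, at a depth near 37 mm. The left well is plugged. Withdrawing and going to the middle well.

Request:
play_rows(motion=[[[0,0,-0.1,0,0,0,10],[0,0,-0.2,0,0,0,10],[0,0,-0.3,0,0,0,10],[0,0,-0.4,0,0,0,10],[0,0,-0.3,0,0,0,10],[0,0,0,0,0,0,10]]])

```text
clock: 15.2
position: [510.3, 196.9, 168.6]
ee_rot: [-0.001, 0.967, 0.256, 0.001]
wrist_force: [-0.4, 1.2, -1.5]
grip_width: 0.206
grip_force: 12.0
```

Request:
play_rows(motion=[[[-0.18,0.49,0,0,0,0,10],[-0.18,0.49,0,0,0,0,10],[0,0,0,0,0,0,10],[0,0,0,0,0,0,10]]])

```text
clock: 15.7
position: [516.7, 154.5, 167.0]
ee_rot: [0.0, 0.967, 0.256, -0.0]
wrist_force: [-0.1, -0.4, -1.2]
grip_width: 0.205
grip_force: 12.0
```

```bash
python3 st.py
python3 - <<'E'
from h import *
s=robot.state(); print(s['q'].round(3))
a=save('wrist','pics/w5.png'); b=save('side','pics/s5.png')
x,y,z=s['position']
for n in('wrist','side'):
    print(n,'tip',np.round(proj(n,(x,y,z-82.4)),1),'well',np.round(proj(n,(516.6,155,72)),1),'collar low',np.round(proj(n,(x,y,z-82.4+36)),1))
u,v=286,160
A=cv2.resize(a[130:290,200:360],None,fx=3.5,fy=3.5,interpolation=2)[:560]
B=cv2.resize(b[v-60:v+100,u-34:u+34],None,fx=3.5,fy=3.5,interpolation=2)
cv2.imwrite('pics/c5.png',np.hstack([A,B])[:,:,::-1])
E
```

```text
15.7 pos [516.65 154.48 166.99] tip~ 84.6 F [-0.1 -0.4 -1.2] M [-0.11  0.16  0.04] q [ 0.     0.967  0.256 -0.   ]
[ 0.654  0.185 -0.372 -0.    -1.014  1.434]
wrist tip [278.2 220.4] well [277.6 215.9] collar low [278.2 235.3]
side tip [286.  195.4] well [286.  200.7] collar low [286.2 180.2]
```

Run:
```python
from h import *
b=cv2.imread('pics/s5.png'); a=cv2.imread('pics/w5.png')
A=cv2.resize(a[170:250,240:320],(240,240),interpolation=2)
t=robot.read_camera('top')[:,:,::-1]
T=cv2.resize(t[170:330,260:420],(240,240),interpolation=2)
cv2.imwrite('pics/c6.png',np.hstack([np.vstack([b,np.zeros((60,560,3),np.uint8)]),np.vstack([A,T])]))
```

```text
(no output)
```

View pics/c6.png

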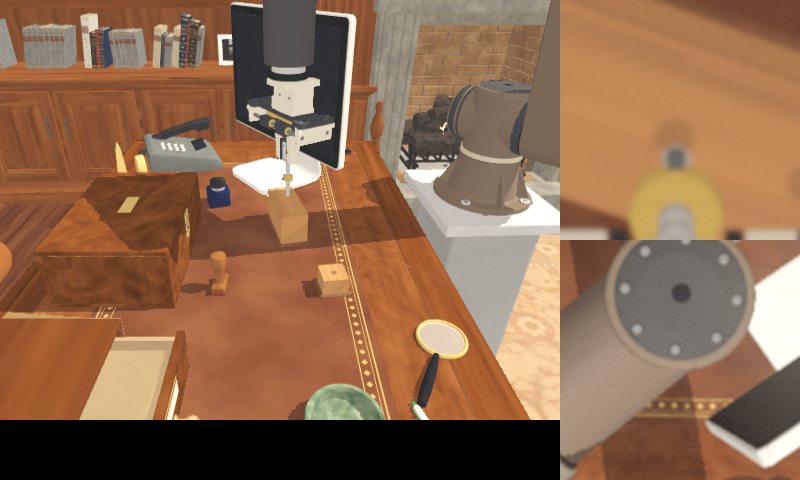

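The forearm passes high and clear of the monitor. Wrist crop: mouth (676,135), tip (677,158), about 1 mm short along tool x. Descending into the middle well.

Request:
play_rows(motion=[[[0.025,0,0.1,0,0,0,10],[0,0,0.1,0,0,0,10],[0,0,0.06,0,0,0,10],[0,0,0.06,0,0,0,10],[0,0,0.05,0,0,0,10],[0,0,0.05,0,0,0,10],[0,0,0,0,0,0,10]]])

```text
clock: 16.73
position: [517.4, 155.6, 150.2]
ee_rot: [0.0, 0.967, 0.256, -0.0]
wrist_force: [-0.5, -0.0, -1.4]
grip_width: 0.204
grip_force: 12.0
```

```bash
python3 st.py
```

```text
16.73 pos [517.36 155.65 150.23] tip~ 67.8 F [-0.5 -0.  -1.4] M [-0.12  0.12 -0.01] q [ 0.     0.967  0.256 -0.   ]
```

Request:
play_rows(motion=[[[0,0,0.05,0,0,0,10],[0,0,0.05,0,0,0,10],[0,0,0.05,0,0,0,10],[0,0,0,0,0,0,10]]])

```text
clock: 17.23
position: [517.3, 155.6, 144.1]
ee_rot: [0.0, 0.967, 0.256, -0.0]
wrist_force: [-0.9, 0.2, -0.2]
grip_width: 0.208
grip_force: 12.0
```

Request:
play_rows(motion=[[[0,0,0.05,0,0,0,10],[0,0,0.05,0,0,0,10],[0,0,0.05,0,0,0,10],[0,0,0.05,0,0,0,10],[0,0,0.05,0,0,0,10],[0,0,0.05,0,0,0,10],[0,0,0.05,0,0,0,10],[0,0,0.05,0,0,0,10],[0,0,0,0,0,0,10]]])

```text
clock: 18.35
position: [517.4, 155.6, 128.2]
ee_rot: [0.0, 0.967, 0.256, -0.0]
wrist_force: [0.4, -0.0, -0.9]
grip_width: 0.206
grip_force: 12.0
```

Request:
play_rows(motion=[[[0,0,0.025,0,0,0,10],[0,0,0.025,0,0,0,10],[0,0,0.025,0,0,0,10],[0,0,0.025,0,0,0,10],[0,0,0.02,0,0,0,10]]])

```text
clock: 18.98
position: [517.4, 155.7, 123.5]
ee_rot: [-0.0, 0.967, 0.256, 0.0]
wrist_force: [-0.1, -0.3, -0.7]
grip_width: 0.204
grip_force: 12.0
```

Request:
play_rows(motion=[[[0,0,0.025,0,0,0,10],[0,0,0.025,0,0,0,10],[0,0,0.02,0,0,0,10],[0,0,0,0,0,0,10]]])

```text
clock: 19.48
position: [517.4, 155.7, 120.7]
ee_rot: [0.0, 0.967, 0.256, -0.0]
wrist_force: [0.3, 0.1, -1.0]
grip_width: 0.204
grip_force: 12.0
```

Request:
play_rows(motion=[[[0,0,0.025,0,0,0,10],[0,0,0.025,0,0,0,10],[0,0,0.02,0,0,0,10],[0,0,0,0,0,0,10]]])

```text
clock: 19.98
position: [517.4, 155.7, 117.9]
ee_rot: [0.0, 0.967, 0.256, -0.0]
wrist_force: [0.7, -0.5, -1.6]
grip_width: 0.207
grip_force: 12.0
```

Request:
play_rows(motion=[[[0,0,0.025,0,0,0,10],[0,0,0.025,0,0,0,10],[0,0,0.02,0,0,0,10],[0,0,0,0,0,0,10]]])

```text
clock: 20.48
position: [517.5, 155.7, 115.3]
ee_rot: [-0.0, 0.967, 0.256, 0.0]
wrist_force: [-0.5, -0.1, 0.4]
grip_width: 0.203
grip_force: 12.0
```

Request:
play_rows(motion=[[[0,0,0.02,0,0,0,10],[0,0,0.02,0,0,0,10],[0,0,0.02,0,0,0,10],[0,0,0,0,0,0,10]]])

```text
clock: 20.98
position: [517.4, 155.7, 112.6]
ee_rot: [0.0, 0.967, 0.256, -0.0]
wrist_force: [-0.9, 0.5, -0.1]
grip_width: 0.207
grip_force: 12.0
```

Request:
play_rows(motion=[[[0,0,0.02,0,0,0,10],[0,0,0.02,0,0,0,10],[0,0,0.02,0,0,0,10],[0,0,0,0,0,0,10]]])

```text
clock: 21.48
position: [517.4, 155.7, 110.2]
ee_rot: [0.0, 0.967, 0.256, -0.0]
wrist_force: [1.0, 0.5, 0.3]
grip_width: 0.204
grip_force: 12.0
```

Request:
play_rows(motion=[[[0,0,0.02,0,0,0,10],[0,0,0.02,0,0,0,10],[0,0,0.02,0,0,0,10],[0,0,0,0,0,0,10]]])

```text
clock: 21.98
position: [517.4, 155.7, 107.8]
ee_rot: [-0.0, 0.967, 0.256, -0.0]
wrist_force: [-0.3, 0.1, -0.4]
grip_width: 0.202
grip_force: 12.0
```

Request:
play_rows(motion=[[[0,0,0.02,0,0,0,10],[0,0,0.02,0,0,0,10],[0,0,0.02,0,0,0,10],[0,0,0,0,0,0,10]]])

```text
clock: 22.48
position: [517.4, 155.7, 105.4]
ee_rot: [-0.0, 0.967, 0.256, -0.0]
wrist_force: [-0.7, -0.0, -0.2]
grip_width: 0.208
grip_force: 12.0
```

Request:
play_rows(motion=[[[0,0,0.02,0,0,0,10],[0,0,0.02,0,0,0,10],[0,0,0.02,0,0,0,10],[0,0,0,0,0,0,10]]])

```text
clock: 22.98
position: [517.4, 155.7, 103.0]
ee_rot: [-0.0, 0.967, 0.256, -0.0]
wrist_force: [-0.2, -0.1, -0.1]
grip_width: 0.206
grip_force: 12.0
```

The depth is about 51 mm and still free, so the middle well is the clear one. Going on to about 57 mm, then creeping.

Request:
play_rows(motion=[[[0,0,0.03,0,0,0,10],[0,0,0.03,0,0,0,10],[0,0,0.03,0,0,0,10],[0,0,0.03,0,0,0,10],[0,0,0.02,0,0,0,10],[0,0,0,0,0,0,10]]])

```text
clock: 23.72
position: [517.3, 155.7, 97.4]
ee_rot: [0.0, 0.967, 0.256, -0.0]
wrist_force: [0.2, -0.5, -1.0]
grip_width: 0.204
grip_force: 12.0
```

Request:
play_rows(motion=[[[0,0,0.02,0,0,0,10],[0,0,0.02,0,0,0,10],[0,0,0.02,0,0,0,10],[0,0,0,0,0,0,10]]])

```text
clock: 24.22
position: [517.4, 155.7, 95.0]
ee_rot: [-0.0, 0.967, 0.256, -0.0]
wrist_force: [-0.3, -1.0, 0.1]
grip_width: 0.202
grip_force: 12.0
```

Request:
play_rows(motion=[[[0,0,0.02,0,0,0,10],[0,0,0.02,0,0,0,10],[0,0,0,0,0,0,10],[0,0,0,0,0,0,10]]])

```text
clock: 24.72
position: [517.5, 155.7, 93.7]
ee_rot: [0.0, 0.967, 0.256, 0.0]
wrist_force: [-1.8, -1.0, 2.9]
grip_width: 0.207
grip_force: 12.0
```

Request:
play_rows(motion=[[[0,0,0.02,0,0,0,10],[0,0,0.015,0,0,0,10],[0,0,0,0,0,0,10],[0,0,0,0,0,0,10]]])

```text
clock: 25.22
position: [517.8, 155.9, 92.7]
ee_rot: [-0.0, 0.967, 0.256, 0.0]
wrist_force: [-2.4, -1.1, 6.4]
grip_width: 0.203
grip_force: 12.0
```

```bash
python3 st.py
```

```text
25.23 pos [517.81 155.89  92.72] tip~ 10.3 F [-2.4 -1.1  6.4] M [-0.28  0.99  0.  ] q [-0.     0.967  0.256  0.   ]
```

Bottomed at the full depth with about 7 N. Easing off, opening, and retreating straight up.

Request:
play_rows(motion=[[[0,0,-0.02,0,0,0,10],[0,0,0,0,0,0,20],[0,0,0,0,0,0,24],[0,0,0,0,0,0,36],[0,0,0,0,0,0,50],[0,0,0,0,0,0,50],[0,0,0,0,0,0,50]]])

```text
clock: 26.1
position: [517.4, 155.7, 93.0]
ee_rot: [-0.0, 0.967, 0.256, 0.0]
wrist_force: [0.6, -0.2, 0.1]
grip_width: 0.566
grip_force: 0.0
```

```bash
python3 st.py; python3 -c "
from h import *
save('wrist','pics/w7.png')"
```

```text
26.1 pos [517.44 155.72  92.96] tip~ 10.6 F [ 0.6 -0.2  0.1] M [-0.14  0.14 -0.03] q [-0.     0.967  0.256  0.   ]
```

Request:
play_rows(motion=[[[0,0,-0.2,0,0,0,50],[0,0,-0.5,0,0,0,50],[0,0,-0.8,0,0,0,60],[0,0,-0.8,0,0,0,60],[0,0,-0.8,0,0,0,60],[0,0,-0.8,0,0,0,60],[0,0,0,0,0,0,60],[0,0,0,0,0,0,60]]])

```text
clock: 27.15
position: [517.1, 155.6, 248.9]
ee_rot: [-0.0, 0.967, 0.256, -0.0]
wrist_force: [-0.3, 1.0, 0.2]
grip_width: 0.683
grip_force: 0.0
```

```bash
python3 st.py
python3 - <<'E'
from h import *
im=save('side','pics/s8.png').astype(int)
# gauge predicted, bottomed & upright in the middle well
P=np.array([517.4,155.7,0])
for n,z in [('cap top',137),('handle top',133),('handle bottom',92),('collar top',82),('collar low',72)]: print(n,np.round(proj('side',P+[0,0,z]),1))
r,g,b=im[...,0],im[...,1],im[...,2]
sub=np.s_[140:215,270:305]
brass=((r>150)&(g>130)&(b<g-50)&(r-g<50))[sub]; grey=((abs(r-b)<25)&(r>100)&(r<235))[sub]
for v in range(0,75,2):
    f=lambda m:(m[v].sum(), (np.where(m[v])[0].mean()+270).round(1) if m[v].any() else None)
    print(140+v,'brass',f(brass),'grey',f(grey), im[140+v,286])
E
```

```text
27.15 pos [517.07 155.6  248.87] tip~ 166.5 F [-0.3  1.   0.2] M [-0.14  0.12 -0.01] q [-0.     0.967  0.256 -0.   ]
cap top [286.  173.3]
handle top [286.  175.1]
handle bottom [285.8 192.6]
collar top [285.7 196.7]
collar low [285.6 200.8]
140 brass (np.int64(0), None) grey (np.int64(1), np.float64(278.0)) [41 41 42]
142 brass (np.int64(0), None) grey (np.int64(2), np.float64(281.5)) [41 41 42]
144 brass (np.int64(0), None) grey (np.int64(5), np.float64(284.0)) [129 123 113]
146 brass (np.int64(0), None) grey (np.int64(10), np.float64(286.5)) [219 211 199]
148 brass (np.int64(0), None) grey (np.int64(13), np.float64(289.0)) [219 211 199]
150 brass (np.int64(0), None) grey (np.int64(17), np.float64(291.0)) [219 212 200]
152 brass (np.int64(0), None) grey (np.int64(21), np.float64(293.0)) [220 212 199]
154 brass (np.int64(0), None) grey (np.int64(22), np.float64(293.5)) [224 215 203]
156 brass (np.int64(0), None) grey (np.int64(21), np.float64(294.0)) [228 220 208]
158 brass (np.int64(0), None) grey (np.int64(18), np.float64(295.5)) [237 229 216]
160 brass (np.int64(0), None) grey (n
[... 1488 characters left out ...]
at64(287.0)) [196 188 171]
198 brass (np.int64(11), np.float64(287.0)) grey (np.int64(0), None) [199 164  85]
200 brass (np.int64(9), np.float64(288.0)) grey (np.int64(1), np.float64(281.0)) [205 169  86]
202 brass (np.int64(7), np.float64(287.0)) grey (np.int64(0), None) [200 159  86]
204 brass (np.int64(0), None) grey (np.int64(0), None) [187 132  84]
206 brass (np.int64(0), None) grey (np.int64(0), None) [184 133  84]
208 brass (np.int64(0), None) grey (np.int64(0), None) [184 131  84]
210 brass (np.int64(0), None) grey (np.int64(0), None) [184 130  83]
212 brass (np.int64(0), None) grey (np.int64(0), None) [184 131  84]
214 brass (np.int64(0), None) grey (np.int64(0), None) [180 128  82]
```

```bash
python3 -c "
from h import *
print(robot.hand_in())"
```

```text
the job is handed in; nothing more can be done
None
```

The job is handed in but returned no verdict: the middle well took the rod to its full depth with about 7 N at most (left plugged at about 37 mm under about 10 N, right not probed), and a final side-camera check showed the gauge released and upright there, its collar on the block's top.

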